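Run the seam probe along a glue joint

ROBOT

A 6-joint arm with a two-finger parallel gripper is mounted at the origin on the work surface; the furniture and walls round the work are solid. World frame = base frame: x ahead of the robot, y to its left, z up, the work surface at z = 0. Lengths are in m, angles in rad, forces in N, time in s.
With the tool pointing down it reaches from about 0.3 to 0.75 m from the base axis. Payload 8.5 kg.
Tool frame: the origin (TCP) lies on the centre line of the jaws, within the pads' length; the fingertips stand 14 mm ahead of it and the grasp point (between the pads) lies 5 mm behind it; z points along the fingers, y is the line along which they close (so a half turn about z gives the same grasp; the last joint's range is limited). The gripper opens to 85 mm and grips with 20 to 120 N. Pads are 22 mm wide; open, the fingers measure 114 mm over their backs; the gripper's body (76 mm by 85 mm) begins 54 mm behind the grasp point. The pads swing forward as they close: fully open they stand 13 mm farther back than shut.
Start: joints at [0.891, 0.381, 1.297, -0, 1.464, -0.215], TCP at [0.247, 0.492, 0.245] pointing down, gripper open.
Joint ranges: [-3.11, 3.11], [-0.89, 2.33], [0.22, 2.48], [-1.42, 4.56], [0.17, 2.85], [-2.88, 2.88]. Speed limits (rad/s): [2.39, 2.39, 3.14, 3.14, 3.14, 3.14].

INTERFACE

Orientations are given as a rotation vector (axis times angle).
In Python, from rig import * gives the robot as it stands.
- The arm moves only by the tool play_rows, never from a script. Its argument "targets" is a list of rows, each a list of 3 entries, a list of its own where there are three numbers: the turn, a rotation vector about the tool's x, y, z in degrees, then the shift along the tool's x, y, z in m, then the opening in per cent of the stroke, from 0 (shut) to 100 (fully open). In form: [[[ax, ay, az], [tx, ty, tz], fingers], ...]. A call has 1 to 20 rows; each row shifts and turns the commanded pose from where the row before left it, along the tool's axes as they then stand; what a row does not reach is not made up. A row lasts 1/10 s, in which the tool goes at most 50 mm and 8.59 degrees, less where a joint would pass 70% of its speed; a pose out of reach is approached as far as the arm can. A call is refused whole if a number of a shift passes 0.05 or a number of a turn 8.59, either way. A call with a gripper value outside its range is refused whole. The fingers move at their own pace and stop on an object; the grip force is fixed at half the most. Time passes only in rows, so rows that do not move let the fingers close. It gives the time, the measured TCP pose, the force, the opening and the grip force at its end, in the units of the state.
- state(): the state, without advancing time (a new reading comes with each control period).
- get_image(name): name is "scene" or "top" or "wrist"; returns the picture (420x560x3 uint8, red, green, blue); there is no depth.
- get_calibration(name): a dict with "intrinsics" (3x3 intrinsics, pixels), "eye" and "attitude" of the camera in the world. Camera axes: x right, y up, looking along -z (the intrinsics and any distortion apply to the point x, -y, -z); pixel columns grow to the right and rows downward; lengths in m; the calibration is good to about 2 mm. A picture is of the moment at which its call begins: read the wrist's pose just before it. get_calibration takes no time and is no camera call; for the wrist camera it gives the pose at the moment of the call.
- finish_job(): hands the job in; it is judged then, once.
The state is a dict: "t": time; "joint_pos": joint angles; "joint_velocities": joint speeds; "joint_efforts": joint torques, N m; "eef_pos": TCP position; "orientation": TCP orientation; "contact_force": force on the tool from outside, world axes, zero at the start; "wrist_torque": the same for the moment, N m; "finger_gap": opening from 0.0 (shut) to 1.0 (fully open); "grip_force": force on a finger pad.
Only numpy, scipy, OpenCV 4.12 (cv2) and the standard library are available. Lean on these libraries where they do the work, as an engineer would, in place of code of your own. Each camera call takes 0.05 s, during which the arm holds its last target. There are 200 camera calls.

TASK

Check the glue joint of the edge-glued panel: take the spring-tipped probe out of its drilled block and, holding it upright, run its tip in light contact along the seam between the panel's two wider boards (not the seam beside the narrow strip), in one unbroken pass from the end nearest the robot to the far end. Keep to the seam and go slowly, about 5 cm a second while the tip is touching, and touch the panel nowhere else with the tip; then put the probe back in its block.

Things in the scene. Friction and masses are not known exactly. Their poses are not given: they have to be found in the camera images.
- probe: Upright tool in the block, 0.12 kg. Heights above its point: sprung round-ended tip 6-8 mm across (0-28 mm), steel shank 14 mm across (to 75), collar 40 mm across (75-81), round black handle 26 mm across (81-151; grip at 116). Origin: lowest point of the extended tip; z up the axis. The tip gives up to 12 mm along the axis: 0.6 N at first, 0.15 N more per mm; press in about 5 mm.
- panel: Fixed panel, 180 x 112 mm, three 18 mm boards on bearers, top 33 mm above the bench. Origin on the bench under the middle of the seam to trace; x runs along this seam away from the robot: it lies at y = 0, z = 33 mm, x = -90 (near end) to +90 mm (far end). Boards: 50 mm wide (y 0 to 50), 40 mm (y -40 to 0), narrow strip 22 mm (y -62 to -40). Seams are flush thin dark lines.
- stand: Fixed drilled wooden block 60 x 60 mm on a foot 72 x 60 mm, its top 90 mm above the bench, with an upright hole 24 mm across, 80 mm deep in its middle. Origin: middle of the underside, z up. The probe hangs in the hole by its collar, which rests on the block's top; the probe's origin is then 15 mm above the block's.
Mind the look-alikes: they are no part of the job. Several things have the shape of the stand; the one meant has the colours described above.

How it is judged:
On the way, in this order (a step that is already met when the one before it is completed fails the run):
1. the upright probe's tip presses on the panel at the end of the seam nearest the robot, within 10 mm of the seam line (contact force between probe and panel above 0.2 N and x of probe in the frame of panel between -0.096 and -0.058 m and y of probe in the frame of panel between -0.01 and 0.01 m and angle between probe's own z axis and vertical below 0.35 rad), for 0.15 s.
2. the upright probe's tip presses on the panel a quarter of the way along the seam, within 10 mm of the seam line (contact force between probe and panel above 0.2 N and x of probe in the frame of panel between -0.048 and -0.022 m and y of probe in the frame of panel between -0.01 and 0.01 m and angle between probe's own z axis and vertical below 0.35 rad), for 0.15 s.
3. the upright probe's tip presses on the panel at the middle of the seam, within 10 mm of the seam line (contact force between probe and panel above 0.2 N and x of probe in the frame of panel between -0.013 and 0.013 m and y of probe in the frame of panel between -0.01 and 0.01 m and angle between probe's own z axis and vertical below 0.35 rad), for 0.15 s.
4. the upright probe's tip presses on the panel three quarters of the way along the seam, within 10 mm of the seam line (contact force between probe and panel above 0.2 N and x of probe in the frame of panel between 0.022 and 0.048 m and y of probe in the frame of panel between -0.01 and 0.01 m and angle between probe's own z axis and vertical below 0.35 rad), for 0.15 s.
5. the upright probe's tip presses on the panel at the far end of the seam, within 10 mm of the seam line (contact force between probe and panel above 0.2 N and x of probe in the frame of panel between 0.058 and 0.096 m and y of probe in the frame of panel between -0.01 and 0.01 m and angle between probe's own z axis and vertical below 0.35 rad), for 0.15 s.
At the end, for the whole second after the job is handed in: The probe has been run along the seam from near to far end and hangs in its block again: its axis within 12 mm of the block's, its point 8 to 22 mm above the block's underside, within 10 degrees of upright, at rest and let go (horizontal distance between probe and stand below 0.012 m and z of probe in the frame of stand between 0.008 and 0.022 m and angle between probe's own z axis and vertical below 0.17 rad and linear speed of probe below 0.02 m/s and contact force between probe and the fingers below 0.1 N); the robot touches nothing.
It fails at once if the tip leaves the panel part-way along the seam (hovers up to 15 mm over its middle 100 mm) (x of probe in the frame of panel between -0.05 and 0.05 m and y of probe in the frame of panel between -0.03 and 0.03 m and z of probe in the frame of panel between 0.0345 and 0.048 m).
It fails at once if the probe touches the panel more than 13 mm to the side of the seam (contact force between probe and panel above 0.2 N and (y of probe in the frame of panel below -0.013 m or y of probe in the frame of panel above 0.013 m)).
It fails at once if the probe moves faster than 0.15 m/s while it touches the panel (contact force between probe and panel above 0.2 N and linear speed of probe above 0.15 m/s).
It fails at once if the probe is pressed on the panel with more than 20 N (contact force between probe and panel above 20 N).
It also fails if it takes over 56 s, if anything falls off the work surface, if the arm or the gripper's body presses on something with over 40 N, if the wrist force passes 120 N, or if a joint passes its speed limit or range.

## Working session

There is one attempt and no reset: what is moved stays moved. The work goes in short steps, Python scripts to look and compute and a tool call to move; the robot and the scene stay as the last step left them, time stands still between calls to the robot, and variables do not carry over. Pictures are saved under pics/ and viewed, at most 10 in all, crops included, and the job is handed in when it is done.

Besides the shell and the picture viewer there is one more tool, called after "Request:" as name([rows], argument=value, ...), one row to a line, values as JSON. play_rows: Moves the arm, as the interface text tells. Its arguments: {"type":"object","properties":{"targets":{"type":"array"}},"required":["targets"]}

```bash
mkdir -p pics
python3 - <<'E'
from rig import *
import cv2,numpy as np
np.set_printoptions(precision=4,suppress=True)
s=state();print(s)
for n in ("scene","top"):
    im=get_image(n);cv2.imwrite(f"pics/{n}.png",np.ascontiguousarray(im[:,:,::-1]));print(n,get_calibration(n))
E
```

```text
{'t': 0.0, 'joint_pos': array([ 0.8907,  0.3812,  1.2983,  0.    ,  1.4636, -0.2153]), 'joint_velocities': array([-0.0026, -0.0003,  0.001 , -0.0008, -0.0007,  0.0004]), 'joint_efforts': array([  0.0006, -44.8462, -23.1284,  -0.0002,   0.0047,   0.    ]), 'eef_pos': array([0.2464, 0.4914, 0.2447]), 'orientation': array([-0.7234, -3.0565,  0.002 ]), 'contact_force': array([ 0.3873,  0.392 , -0.1083]), 'wrist_torque': array([-0.0097,  0.0335,  0.0316]), 'grip_force': 0.0, 'finger_gap': 0.9983385757011095}
scene {'intrinsics': array([[476.7378,   0.    , 282.2636],
       [  0.    , 476.7378, 207.1162],
       [  0.    ,   0.    ,   1.    ]]), 'eye': array([ 0.1885, -0.1024,  0.7601]), 'attitude': array([ 0.7015, -0.1952, -0.5057])}
top {'intrinsics': array([[486.8116,   0.    , 277.1643],
       [  0.    , 486.8116, 209.1766],
       [  0.    ,   0.    ,   1.    ]]), 'eye': array([0.3717, 0.4435, 1.0826]), 'attitude': array([ 0.1091, -0.1263, -1.5475])}
```

View pics/scene.png

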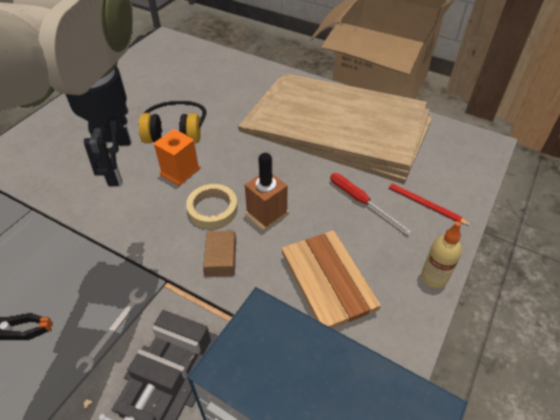

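View pics/top.png

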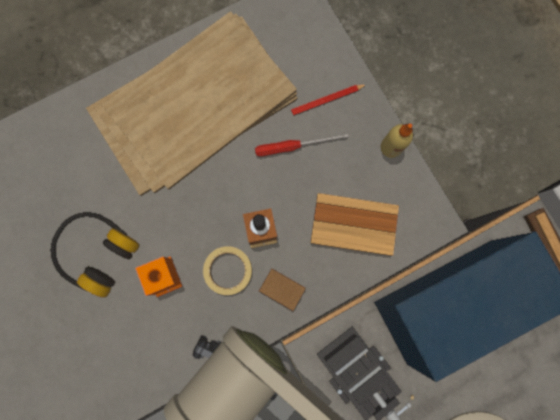

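The top view shows the brown block holding the probe at (260,226). An orange block of the same shape, with an empty hole, is at (158,277). The panel is at (355,225). The brown wooden block fits the description because it's wood and has the probe hanging in it. I'll confirm with one enlarged crop.

```bash
python3 - <<'E'
import cv2,numpy as np
t=cv2.imread("pics/top.png");s=cv2.imread("pics/scene.png")
a=cv2.resize(t[180:268,230:410],None,fx=4.4,fy=4.4,interpolation=cv2.INTER_CUBIC)[:300]
a=cv2.resize(t[185:265,235:405],(790,372),interpolation=cv2.INTER_CUBIC)
b=cv2.resize(s[145:230,230:390],(0,0),fx=2.6,fy=2.6,interpolation=cv2.INTER_CUBIC)
c=np.zeros((372+b.shape[0],790,3),np.uint8);c[:372]=a;c[372:,:b.shape[1]]=b
d=cv2.resize(s[225:330,275:385],(0,0),fx=2.1,fy=2.1,interpolation=cv2.INTER_CUBIC);c[372:372+d.shape[0],430:430+d.shape[1]]=d[:b.shape[0]]
cv2.imwrite("pics/crop.png",c[:600])
E
cat > h.py <<'E'
import numpy as np
from scipy.spatial.transform import Rotation as R
from rig import *
def ray(n,uv,z,cal=None):
    c=cal or get_calibration(n);K=c["intrinsics"]
    uv=np.atleast_2d(uv).astype(float)
    d=np.c_[(uv[:,0]-K[0,2])/K[0,0],-(uv[:,1]-K[1,2])/K[1,1],-np.ones(len(uv))]
    w=R.from_rotvec(c["attitude"]).apply(d);e=c["eye"]
    return e+w*((z-e[2])/w[:,2])[:,None]
def proj(n,P,cal=None):
    c=cal or get_calibration(n);K=c["intrinsics"]
    q=R.from_rotvec(c["attitude"]).inv().apply(np.atleast_2d(P)-c["eye"])
    return np.c_[K[0,2]-K[0,0]*q[:,0]/q[:,2],K[1,2]+K[1,1]*q[:,1]/q[:,2]]
E
python3 - <<'E'
from h import *
np.set_printoptions(precision=4,suppress=True)
print(ray("top",[[318,195],[398,203],[392,254],[312,246],[315,226],[394,233]],.033))
print(ray("top",[[260,218]],.166), ray("top",[[245,212],[273,209],[277,238],[248,243]],.09))
print(ray("scene",[[265,157]],.166))
print(ray("scene",[[337,232],[378,293],[330,326],[282,249]],.033))
E
```

```text
[[0.5641 0.3446 0.033 ]
 [0.55   0.169  0.033 ]
 [0.4382 0.184  0.033 ]
 [0.452  0.3568 0.033 ]
 [0.4955 0.3507 0.033 ]
 [0.4838 0.1789 0.033 ]]
[[0.493 0.467 0.166]] [[0.5148 0.5001 0.09  ]
 [0.5223 0.4426 0.09  ]
 [0.4625 0.4332 0.09  ]
 [0.4511 0.4922 0.09  ]]
[[0.489  0.4664 0.166 ]]
[[0.5735 0.3371 0.033 ]
 [0.5579 0.1887 0.033 ]
 [0.4496 0.1788 0.033 ]
 [0.4607 0.3556 0.033 ]]
```

View pics/crop.png

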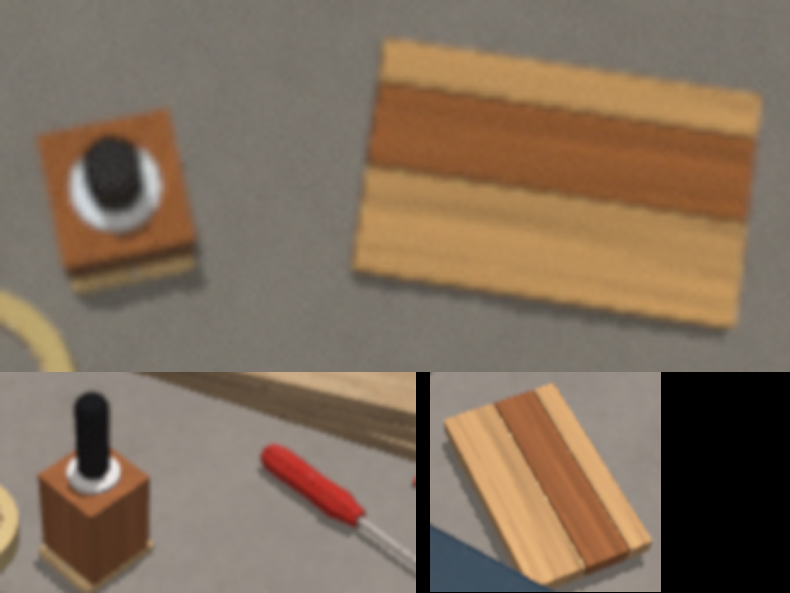

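The crop confirms the target: a brown wooden block with a white collar and the black handle. In the panel, the narrow light strip is at the top, the brown 40 mm board in the middle and the light 50 mm board at the bottom. The wanted seam therefore runs from crop (367,169) to (746,217), which is top pixels (314,221.4) to (395.5,231.7). The near end is the right-hand one.

Run:
```python
from h import *
import cv2
np.set_printoptions(precision=4,suppress=True)
s=state();M=R.from_rotvec(s["orientation"]).as_matrix();print("tool axes cols\n",M)
c=get_calibration("wrist");Rw=R.from_rotvec(c["attitude"]).as_matrix();print(c["eye"]-s["eef_pos"],"look",-Rw[:,2],"K",c["intrinsics"][0])
print("off in tool",M.T@(c["eye"]-s["eef_pos"]))
print("seam top",ray("top",[[314,221.4],[395.5,231.7]],.033))
f=lambda x,y:[275+(x-430)/2.1,225+(y-372)/2.1]
print("seam scene",ray("scene",[f(497,403),f(583,570)],.033))
# box height: top-image corner vs scene corner
for z in (.05,.1,.15,.2,.25,.3): print(z,ray("top",[[398,300],[527,236]],z)[:,:2].ravel(),ray("scene",[[257,292],[462,402]],z)[:,:2].ravel())
P=ray("top",[[314,221.4],[395.5,231.7]],.033);d=P[0]-P[1];print(np.linalg.norm(d),np.degrees(np.arctan2(d[1],d[0])))
```

```text
tool axes cols
 [[-0.8939  0.4482 -0.0008]
 [ 0.4482  0.8939 -0.001 ]
 [ 0.0003 -0.0012 -1.    ]]
[-0.0738  0.0383  0.1285] look [ 0.2883 -0.1454 -0.9464] K [293.7439   0.     280.2682]
off in tool [ 0.0832  0.001  -0.1284]
seam top [[0.5056 0.3529 0.033 ]
 [0.4867 0.1756 0.033 ]]
seam scene [[0.5129 0.3505 0.033 ]
 [0.4825 0.1739 0.033 ]]
0.05 [ 0.3413  0.1771  0.4814 -0.1024] [ 0.3713  0.288   0.5419 -0.0255]
0.1 [ 0.3428  0.19    0.476  -0.0759] [ 0.3584  0.2605  0.517  -0.0309]
0.15 [ 0.3442  0.2029  0.4707 -0.0495] [ 0.3455  0.233   0.4921 -0.0364]
0.2 [ 0.3457  0.2158  0.4654 -0.0231] [ 0.3327  0.2055  0.4673 -0.0418]
0.25 [0.3472 0.2287 0.4601 0.0034] [ 0.3198  0.178   0.4424 -0.0472]
0.3 [0.3487 0.2416 0.4548 0.0298] [ 0.3069  0.1506  0.4175 -0.0526]
0.17835061652498432 83.9271167030624
```

Request:
play_rows([
  [[0,0,0],[-0.027,-0.0045,-0.0015],100],
  [[0,0,0],[-0.027,-0.0045,-0.0015],100],
  [[0,0,0],[-0.027,-0.0045,-0.0015],100],
  [[0,0,0],[-0.027,-0.0045,-0.0015],100],
  [[0,0,0],[-0.027,-0.0045,-0.0015],100],
  [[0,0,0],[-0.027,-0.0045,-0.0015],100],
  [[0,0,0],[-0.027,-0.0045,-0.0015],100],
  [[0,0,0],[-0.027,-0.0045,-0.0015],100],
  [[0,0,0],[-0.027,-0.0045,-0.0015],100],
  [[0,0,0],[-0.027,-0.0045,-0.0015],100],
  [[0,0,-4.1],[0,0,0],100],
  [[0,0,-4.1],[0,0,0],100],
  [[0,0,-4.1],[0,0,0],100],
  [[0,0,-4.1],[0,0,0],100],
  [[0,0,-4.1],[0,0,0],100],
  [[0,0,0],[0,0,0],100],
  [[0,0,0],[0,0,0],100],
])

```text
t: 1.8
eef_pos: [0.4676, 0.3304, 0.2601]
orientation: [-0.171, -3.136, 0.0]
contact_force: [0.0, -0.2, -0.6]
finger_gap: 0.998
grip_force: 0.0
```

Run:
```python
from h import *
import cv2,pickle
np.set_printoptions(precision=4,suppress=True)
s=state();c=get_calibration("wrist");im=get_image("wrist")[:,:,::-1]
cv2.imwrite("pics/w1.png",np.ascontiguousarray(im));pickle.dump((s,c),open("w1.pkl","wb"))
print(s["t"],s["eef_pos"],R.from_rotvec(s["orientation"]).as_matrix(),s["contact_force"])
print(proj("wrist",[[.49,.467,.166],[.49,.467,.09],[.5056,.3529,.033],[.4867,.1756,.033]],c))
```

```text
1.8 [0.4676 0.3304 0.2601] [[-0.9941  0.1087 -0.0005]
 [ 0.1087  0.9941 -0.0002]
 [ 0.0005 -0.0002 -1.    ]] [ 0.0241 -0.2019 -0.5831]
[[448.4917 231.1797]
 [409.6686 204.2272]
 [300.3231 212.2164]
 [160.5677 212.5266]]
```

View pics/w1.png

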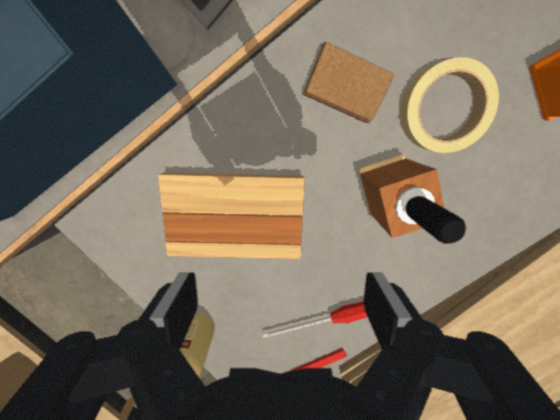

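The wrist view shows the seam from (163,212) to (303,215), the top of the handle at about (452,228), and the collar at about (416,207). I'll refine these numerically.

Run:
```python
from h import *
import cv2,pickle
np.set_printoptions(precision=4,suppress=True)
s,c=pickle.load(open("w1.pkl","rb"))
w=cv2.imread("pics/w1.png").astype(float);t=cv2.imread("pics/top.png").astype(float)
def edge(im,cols,f,h,sgn):
    o=[]
    g=cv2.GaussianBlur(im[:,:,1],(0,0),1)
    for u in cols:
        v0=int(round(f(u)));p=sgn*np.gradient(g[v0-h:v0+h+1,u]);p=np.clip(p,0,None);k=p.argmax();q=slice(max(k-2,0),k+3)
        o.append((u,v0-h+(np.arange(2*h+1)[q]*p[q]).sum()/p[q].sum()))
    o=np.array(o);pf=np.polyfit(o[:,0],o[:,1],1)
    r=o[:,1]-np.polyval(pf,o[:,0]);k=abs(r)<1;return np.polyfit(o[k,0],o[k,1],1),r.std()
pw,rw=edge(w,range(172,296),lambda u:212.5+2.5*(u-163)/140,5,-1)
pt,rt=edge(t,range(320,391),lambda u:221.4+(u-314)*10.3/81.5,4,1)
print(pw,rw,pt,rt)
for n,p,us,cal in(("wrist",pw,(162.5,303),c),("top",pt,(314,395.5),None)):
    P=ray(n,[[u,np.polyval(p,u)] for u in us],.033,cal);print(n,P)
# handle: dark; collar: bright unsaturated
print("handle top wrist",ray("wrist",[[452,228]],.166,c))
hs=cv2.cvtColor(w.astype(np.uint8),cv2.COLOR_BGR2HSV)
m=((hs[:,:,1]<60)&(hs[:,:,2]>170)).astype(np.uint8);m[:150]=0;m[:,:380]=0;m[250:]=0;m[:,450:]=0
pts=cv2.findNonZero(m);print(cv2.boundingRect(pts),len(pts));e=cv2.minEnclosingCircle(pts);print(e,"collar wrist",ray("wrist",[e[0]],.096,c))
ht=cv2.cvtColor(t.astype(np.uint8),cv2.COLOR_BGR2HSV)
m=((ht[:,:,1]<60)&(ht[:,:,2]>150)).astype(np.uint8);m[:205]=0;m[240:]=0;m[:,:246]=0;m[:,275:]=0
pts=cv2.findNonZero(m);e=cv2.minEnclosingCircle(pts);print(e,cv2.boundingRect(pts),"collar top",ray("top",[e[0]],.096))
```

```text
[  0.0224 208.069 ] 0.1702030071699102 [  0.1557 171.5036] 0.2426780045663789
wrist [[0.4859 0.1783 0.033 ]
 [0.5095 0.356  0.033 ]]
top [[0.5077 0.3529 0.033 ]
 [0.4837 0.1756 0.033 ]]
handle top wrist [[0.4875 0.4696 0.166 ]]
(381, 150, 69, 100) 582
((412.8963317871094, 199.182861328125), 58.620323181152344) collar wrist [[0.4828 0.4676 0.096 ]]
((259.40362548828125, 224.6325225830078), 9.765264511108398) (250, 218, 20, 16) collar top [[0.4886 0.4697 0.096 ]]
```

Request:
play_rows([
  [[0,0,1.4],[0,0,0],100],
  [[0,0,0],[-0.0004,0.02,0],100],
  [[0,0,0],[-0.0004,0.02,0],100],
  [[0,0,0],[-0.0004,0.02,0],100],
  [[0,0,0],[-0.0004,0.02,0],100],
  [[0,0,0],[-0.0004,0.02,0],100],
  [[0,0,0],[-0.0004,0.02,0],100],
  [[0,0,0],[-0.0004,0.02,0],100],
  [[0,0,0],[0,0,0],100],
  [[0,0,0],[0,0,0.015],100],
  [[0,0,0],[0,0,0.015],100],
  [[0,0,0],[0,0,0.015],100],
  [[0,0,0],[0,0,0.015],100],
  [[0,0,0],[0,0,0],100],
])

```text
t: 3.25
eef_pos: [0.4882, 0.4678, 0.1983]
orientation: [-0.208, -3.131, 0.004]
contact_force: [-0.0, 0.0, 0.1]
finger_gap: 0.998
grip_force: 0.0
```

Run:
```python
from h import *
import cv2,pickle
np.set_printoptions(precision=4,suppress=True)
s=state();c=get_calibration("wrist");im=np.ascontiguousarray(get_image("wrist")[:,:,::-1])
pickle.dump((s,c),open("w2.pkl","wb"))
print(s["t"],s["eef_pos"],R.from_rotvec(s["orientation"]).as_matrix(),s["contact_force"])
# overlay: predicted handle-top and collar circles for axis at TCP
a=np.linspace(0,2*np.pi,60)
x,y=s["eef_pos"][:2]
for r,z,col in((.013,.166,(0,255,0)),(.02,.096,(0,0,255))):
    P=np.c_[x+r*np.cos(a),y+r*np.sin(a),0*a+z];q=proj("wrist",P,c);print(z,q.mean(0))
    cv2.polylines(im,[np.round(q).astype(int)],True,col,1)
cv2.imwrite("pics/w2.png",im)
```

```text
3.25 [0.4882 0.4678 0.1983] [[-0.9912  0.1326 -0.0035]
 [ 0.1326  0.9912 -0.0025]
 [ 0.0032 -0.003  -1.    ]] [-0.0001  0.0106  0.0688]
0.166 [278.9227 258.2805]
0.096 [279.5242 219.6125]
```

View pics/w2.png

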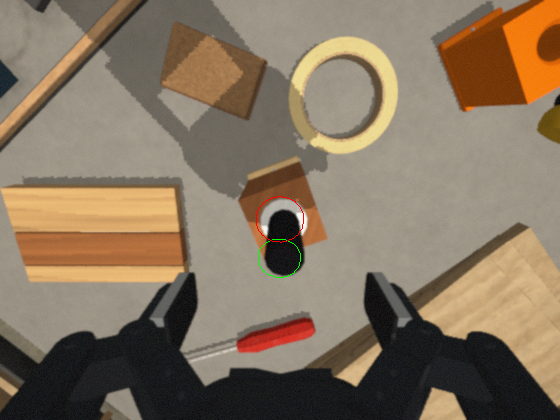

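The handle sits about 3 px right of the predicted circle, roughly 2 mm in tool +y. I'll correct that, go down and grip.

Request:
play_rows([
  [[0,0,0],[0,0.002,0.012],100],
  [[0,0,0],[0,0,0.012],100],
  [[0,0,0],[0,0,0.012],100],
  [[0,0,0],[0,0,0.012],100],
  [[0,0,0],[0,0,0.012],100],
  [[0,0,0],[0,0,0.012],100],
  [[0,0,0],[0,0,0],100],
  [[0,0,0],[0,0,0],100],
  [[0,0,0],[0,0,0],0],
  [[0,0,0],[0,0,0],0],
  [[0,0,0],[0,0,0],0],
  [[0,0,0],[0,0,0],0],
  [[0,0,0],[0,0,0],0],
  [[0,0,0],[0,0,0],0],
  [[0,0,0],[0,0,0],0],
  [[0,0,0],[0,0,0],0],
])

```text
t: 4.9
eef_pos: [0.4892, 0.4708, 0.1287]
orientation: [0.206, 3.134, 0.0]
contact_force: [-1.0, -1.5, 3.3]
finger_gap: 0.289
grip_force: 58.9
```

```bash
python3 -c "
from rig import *
print(state())"
```

```text
{'t': 4.9, 'joint_pos': array([ 5.92335340e-01,  6.97000583e-01,  1.07109197e+00, -7.90224693e-05,
        1.37301030e+00, -8.46980933e-01]), 'joint_velocities': array([ 0.00038208, -0.00048099, -0.00085175, -0.00095247, -0.00068007,
       -0.00039821]), 'joint_efforts': array([ 2.60230433e-01, -5.69292605e+01, -2.13465929e+01,  1.15063624e-01,
       -2.72085238e-01,  3.93949711e-03]), 'eef_pos': array([0.48918953, 0.47080189, 0.12866756]), 'orientation': array([2.06326780e-01, 3.13437412e+00, 3.74198259e-04]), 'contact_force': array([-1.02085739, -1.50787134,  3.34713548]), 'wrist_torque': array([-0.13474676,  0.12027037,  0.00520594]), 'grip_force': 58.872692584991455, 'finger_gap': 0.2886549376215312}
```

Request:
play_rows([
  [[0,0,0],[0,0,-0.005],0],
  [[0,0,0],[0,0,-0.01],0],
  [[0,0,0],[0,0,-0.015],0],
  [[0,0,0],[0,0,-0.015],0],
  [[0,0,0],[0,0,-0.015],0],
  [[0,0,0],[0,0,-0.015],0],
  [[0,0,0],[0,0,-0.015],0],
  [[0,0,0],[0,0,-0.01],0],
  [[0,0,0],[0,0,0],0],
  [[0,0,0],[0,0,0],0],
])

```text
t: 5.9
eef_pos: [0.4889, 0.4707, 0.2279]
orientation: [-0.206, -3.134, 0.001]
contact_force: [-0.3, 0.3, -1.8]
finger_gap: 0.288
grip_force: 58.8
```

Request:
play_rows([
  [[0,0,0],[-0.0025,-0.02,0],0],
  [[0,0,0],[-0.0025,-0.02,0],0],
  [[0,0,0],[-0.0025,-0.02,0],0],
  [[0,0,0],[-0.0025,-0.02,0],0],
  [[0,0,0],[-0.0025,-0.02,0],0],
  [[0,0,0],[-0.0025,-0.02,0],0],
  [[0,0,0],[-0.0025,-0.02,0],0],
  [[0,0,0],[-0.0025,-0.02,0],0],
  [[0,0,0],[-0.0025,-0.02,0],0],
  [[0,0,0],[-0.0025,-0.02,0],0],
  [[0,0,0],[-0.0025,-0.02,0],0],
  [[0,0,0],[-0.0025,-0.02,0],0],
  [[0,0,0],[-0.0025,-0.02,0],0],
  [[0,0,0],[-0.002,-0.021,0],0],
  [[0,0,0],[0,0,0.01],0],
  [[0,0,0],[0,0,0.01],0],
  [[0,0,0],[0,0,0.01],0],
  [[0,0,0],[0,0,0],0],
  [[0,0,0],[0,0,0],0],
])

```text
t: 7.8
eef_pos: [0.4864, 0.1882, 0.1979]
orientation: [-0.205, -3.134, 0.0]
contact_force: [-0.3, 0.8, -0.5]
finger_gap: 0.284
grip_force: 59.1
```

Run:
```python
from h import *
import cv2
np.set_printoptions(precision=4,suppress=True)
s=state();print(s["t"],s["eef_pos"],s["orientation"],s["contact_force"],s["finger_gap"],s["grip_force"])
c=get_calibration("wrist");w=np.ascontiguousarray(get_image("wrist")[:,:,::-1])
im=np.ascontiguousarray(get_image("scene")[:,:,::-1])
z0=s["eef_pos"][2]-.1137;x,y=s["eef_pos"][:2]
K=4
for A,n,cal,(u0,v0,W,H) in((im,"scene",None,(260,200,140,140)),(w,"wrist",c,(180,100,200,140))):
    B=cv2.resize(A[v0:v0+H,u0:u0+W],None,fx=K if n=="scene" else 3,fy=K if n=="scene" else 3,interpolation=cv2.INTER_CUBIC);k=K if n=="scene" else 3
    q=proj(n,[[x,y,z0],[x,y,z0+.028],[x,y,z0+.075],[.4848,.177,.033],[.5086,.3545,.033]],cal);print(n,q)
    for p in q: cv2.circle(B,tuple(int(v) for v in (p-(u0,v0))*k+k/2),3,(0,255,0),1)
    cv2.imwrite(f"pics/a_{n}.png",B)
```

```text
7.8 [0.4864 0.1882 0.1979] [-0.205  -3.1341  0.0002] [-0.2558  0.8206 -0.524 ] 0.28443021579374955 59.05574083328247
scene [[348.0205 296.0214]
 [349.9417 286.8075]
 [353.4203 270.1249]
 [347.8666 317.2135]
 [303.8883 239.2195]]
wrist [[279.1751 214.8415]
 [279.0561 226.4339]
 [278.7798 253.3604]
 [268.4009 198.7694]
 [441.0824 199.2689]]
```

View pics/a_scene.png

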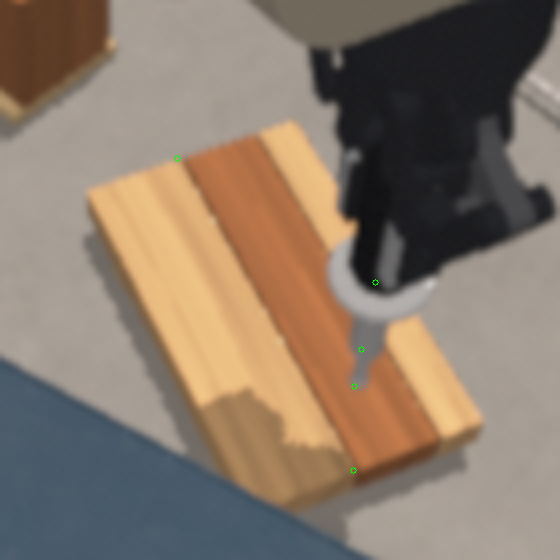

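View pics/a_wrist.png

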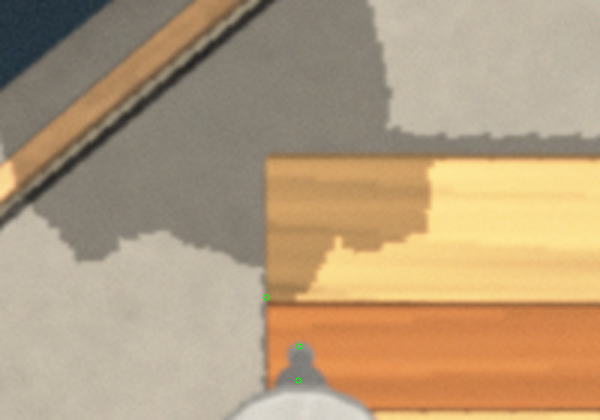

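The tip appears where predicted, crop (355,386) in the scene view and (300,345) in the wrist view. The seam is about 1.5 to 2 mm further along +x than my estimate, so I'll correct by 1.5 mm and touch down.

Request:
play_rows([
  [[0,0,0],[-0.0015,0,0.01],0],
  [[0,0,0],[0,0,0.01],0],
  [[0,0,0],[0,0,0.01],0],
  [[0,0,0],[0,0,0.01],0],
  [[0,0,0],[0,0,0.005],0],
  [[0,0,0],[0,0,0.005],0],
  [[0,0,0],[0,0,0.005],0],
  [[0,0,0],[0,0,0.001],0],
  [[0,0,0],[0,0,0],0],
  [[0,0,0],[0,0,0],0],
  [[0,0,0],[0,0,0],0],
])

```text
t: 9.0
eef_pos: [0.488, 0.1875, 0.1426]
orientation: [0.206, 3.134, 0.0]
contact_force: [-0.4, -0.9, -0.8]
finger_gap: 0.291
grip_force: 59.1
```

Run:
```python
from h import *
import cv2
np.set_printoptions(precision=3,suppress=True)
for i in range(6):
    im=get_image("scene");s=state();print(s["eef_pos"],s["contact_force"])
im=np.ascontiguousarray(im[:,:,::-1])
x,y,z=s["eef_pos"];z0=z-.1137
B=cv2.resize(im[250:330,300:400],None,fx=6,fy=6,interpolation=cv2.INTER_CUBIC)
for p in proj("scene",[[x,y,.033],[x,y,z0+.075]]): cv2.circle(B,tuple(int(v) for v in (p-(300,250))*6+3),3,(0,255,0),1)
cv2.imwrite("pics/b.png",B)
```

```text
[0.488 0.187 0.143] [-1.034 -1.508 -0.001]
[0.488 0.187 0.143] [ 0.645 -0.338  0.651]
[0.488 0.188 0.142] [-0.07  -0.711  0.1  ]
[0.488 0.188 0.142] [-0.133 -0.078  0.041]
[0.488 0.188 0.142] [-0.833 -0.008  0.72 ]
[0.488 0.188 0.142] [-0.432  0.355  0.534]
```

View pics/b.png

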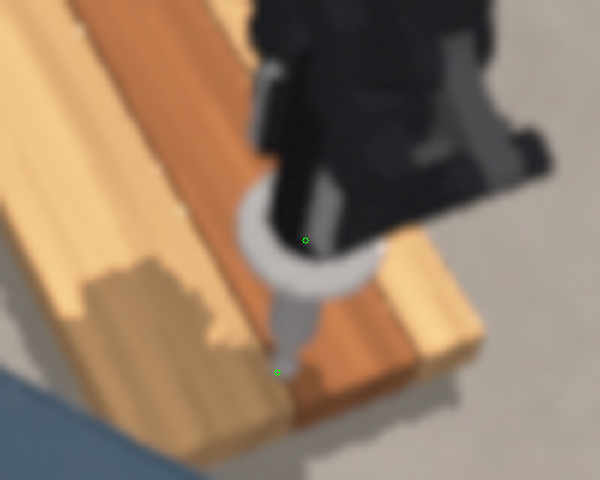

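Contact confirmed: about 1.5 N net, and the tip meets its shadow at (285,375), within about 2 mm of the seam. I'll trace with a 1 mm trim.

Request:
play_rows([
  [[0,0,0],[0.0005,0.004,0.0005],0],
  [[0,0,0],[0.0005,0.005,0],0],
  [[0,0,0],[0,0.005,0],0],
  [[0,0,0],[0,0.005,0],0],
  [[0,0,0],[0,0.005,0],0],
  [[0,0,0],[0,0.005,0],0],
  [[0,0,0],[0,0.005,0],0],
  [[0,0,0],[0,0.005,0],0],
  [[0,0,0],[0,0.005,0],0],
  [[0,0,0],[0,0.005,0],0],
  [[0,0,0],[0,0.005,0],0],
  [[0,0,0],[0,0.005,0],0],
  [[0,0,0],[0,0.005,0],0],
  [[0,0,0],[0,0.005,0],0],
  [[0,0,0],[0,0.005,0],0],
  [[0,0,0],[0,0.005,0],0],
])

```text
t: 10.9
eef_pos: [0.4974, 0.2664, 0.1418]
orientation: [-0.206, -3.135, 0.0]
contact_force: [0.8, -1.3, 0.7]
finger_gap: 0.29
grip_force: 59.2
```

Run:
```python
from h import *
import cv2
np.set_printoptions(precision=4,suppress=True)
im=get_image("scene");s=state();print(s["t"],s["eef_pos"],s["orientation"],s["contact_force"])
im=np.ascontiguousarray(im[:,:,::-1])
B=cv2.resize(im[225:325,275:385],None,fx=5,fy=5,interpolation=cv2.INTER_CUBIC)
cv2.imwrite("pics/c.png",B)
```

```text
10.95 [0.4974 0.267  0.1418] [0.2059 3.1346 0.0011] [-0.9683  1.3252  0.3988]
```

View pics/c.png

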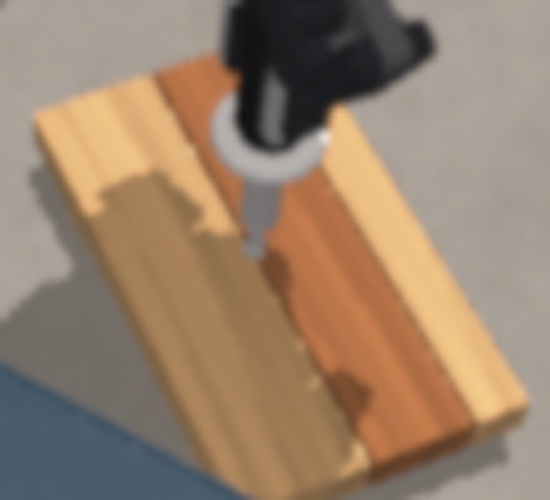

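The tip, at (255,255), is on the seam at mid-length. Continuing to the far end and then lifting.

Request:
play_rows([
  [[0,0,0],[0,0.005,0],0],
  [[0,0,0],[0,0.005,0],0],
  [[0,0,0],[0,0.005,0],0],
  [[0,0,0],[0,0.005,0],0],
  [[0,0,0],[0,0.005,0],0],
  [[0,0,0],[0,0.005,0],0],
  [[0,0,0],[0,0.005,0],0],
  [[0,0,0],[0,0.005,0],0],
  [[0,0,0],[0,0.005,0],0],
  [[0,0,0],[0,0.005,0],0],
  [[0,0,0],[0,0.005,0],0],
  [[0,0,0],[0,0.005,0],0],
  [[0,0,0],[0,0.005,0],0],
  [[0,0,0],[0,0.005,0],0],
  [[0,0,0],[0,0.005,0],0],
  [[0,0,0],[0,0.001,0],0],
  [[0,0,0],[0,0,0],0],
  [[0,0,0],[0,0,0],0],
  [[0,0,0],[0,0,0],0],
])

```text
t: 12.85
eef_pos: [0.5073, 0.3413, 0.1419]
orientation: [0.207, 3.135, 0.001]
contact_force: [-0.1, 0.5, 1.1]
finger_gap: 0.294
grip_force: 59.2
```

Request:
play_rows([
  [[0,0,0],[0,0,-0.003],0],
  [[0,0,0],[0,0,-0.005],0],
  [[0,0,0],[0,0,-0.005],0],
  [[0,0,0],[0,0,-0.01],0],
  [[0,0,0],[0,0,-0.015],0],
  [[0,0,0],[0,0,-0.015],0],
  [[0,0,0],[0,0,-0.015],0],
  [[0,0,0],[0,0,-0.015],0],
  [[0,0,0],[0,0,-0.004],0],
  [[0,0,0],[0,0,0],0],
  [[0,0,0],[0,0,0],0],
])

```text
t: 13.95
eef_pos: [0.507, 0.3412, 0.2282]
orientation: [-0.206, -3.134, 0.001]
contact_force: [0.8, 0.0, -0.8]
finger_gap: 0.291
grip_force: 59.2
```

Request:
play_rows([
  [[0,0,0],[0.005,0.018,0],0],
  [[0,0,0],[0.005,0.018,0],0],
  [[0,0,0],[0.005,0.018,0],0],
  [[0,0,0],[0.005,0.018,0],0],
  [[0,0,0],[0.005,0.018,0],0],
  [[0,0,0],[0.005,0.018,0],0],
  [[0,0,0],[0.005,0.018,0],0],
  [[0,0,0],[0,0,0],0],
  [[0,0,0],[0,0,0],0],
  [[0,0,0],[0,0,0.01],0],
  [[0,0,0],[0,0,0.01],0],
  [[0,0,0],[0,0,0.01],0],
  [[0,0,0],[0,0,0.01],0],
  [[0,0,0],[0,0,0.01],0],
  [[0,0,0],[0,0,0],0],
  [[0,0,0],[0,0,0],0],
])

```text
t: 15.55
eef_pos: [0.4892, 0.4708, 0.1788]
orientation: [-0.206, -3.135, 0.0]
contact_force: [-0.2, -0.8, -0.6]
finger_gap: 0.29
grip_force: 59.2
```

Request:
play_rows([
  [[0,0,0],[0,0,0.01],0],
  [[0,0,0],[0,0,0.01],0],
  [[0,0,0],[0,0,0.01],0],
  [[0,0,0],[0,0,0.01],0],
  [[0,0,0],[0,0,0.01],0],
  [[0,0,0],[0,0,0.005],0],
  [[0,0,0],[0,0,0.004],0],
  [[0,0,0],[0,0,0],0],
  [[0,0,0],[0,0,0],0],
])

```text
t: 16.45
eef_pos: [0.4895, 0.4708, 0.1274]
orientation: [0.205, 3.129, 0.005]
contact_force: [-13.1, -11.3, 43.9]
finger_gap: 0.291
grip_force: 63.9
```

I went down about 8 mm too far, so the collar is pressing on the block. I'll back off before releasing.

Request:
play_rows([
  [[0,0,0],[0,0,-0.008],0],
  [[0,0,0],[0,0,0],0],
  [[0,0,0],[0,0,0],0],
])

```text
t: 16.75
eef_pos: [0.4892, 0.4709, 0.1276]
orientation: [0.206, 3.135, 0.0]
contact_force: [0.3, -0.9, 5.9]
finger_gap: 0.289
grip_force: 60.1
```

Request:
play_rows([
  [[0,0,0],[0,0,-0.001],0],
  [[0,0,0],[0,0,0],20],
  [[0,0,0],[0,0,0],40],
  [[0,0,0],[0,0,0],60],
  [[0,0,0],[0,0,0],100],
  [[0,0,0],[0,0,0],100],
  [[0,0,0],[0,0,0],100],
  [[0,0,0],[0,0,0],100],
  [[0,0,0],[0,0,0],100],
])

```text
t: 17.65
eef_pos: [0.4891, 0.4708, 0.1288]
orientation: [-0.206, -3.135, 0.0]
contact_force: [-0.1, 0.1, -0.7]
finger_gap: 0.999
grip_force: 0.0
```

Request:
play_rows([
  [[0,0,0],[0,0,-0.01],100],
  [[0,0,0],[0,0,-0.01],100],
  [[0,0,0],[0,0,-0.015],100],
  [[0,0,0],[0,0,-0.015],100],
  [[0,0,0],[0,0,-0.015],100],
  [[0,0,0],[0,0,-0.015],100],
  [[0,0,0],[0,0,-0.015],100],
  [[0,0,0],[-0.01,0,-0.015],100],
  [[0,0,0],[0.02,-0.02,0],100],
  [[0,0,0],[0.02,-0.02,0],100],
  [[0,0,0],[0.02,-0.02,0],100],
  [[0,0,0],[0.02,-0.02,0],100],
  [[0,0,0],[0,0,0],100],
  [[0,0,0],[0,0,0],100],
])

```text
t: 19.05
eef_pos: [0.4095, 0.4008, 0.2402]
orientation: [0.206, 3.133, 0.002]
contact_force: [0.0, -0.3, 1.0]
finger_gap: 1.003
grip_force: 0.0
```

Run:
```python
from h import *
import cv2
s=state();print(s["t"],s["eef_pos"],s["contact_force"])
a=get_image("scene")[:,:,::-1][120:240,220:320];b=get_image("top")[:,:,::-1][190:260,220:300]
B=np.hstack([cv2.resize(a,(400,480),interpolation=cv2.INTER_CUBIC),cv2.resize(b,(400,480),interpolation=cv2.INTER_CUBIC)])
cv2.imwrite("pics/d.png",B)
```

```text
19.05 [0.40948787 0.40082753 0.24018568] [ 0.03769021 -0.25386349  0.96952853]
```

View pics/d.png

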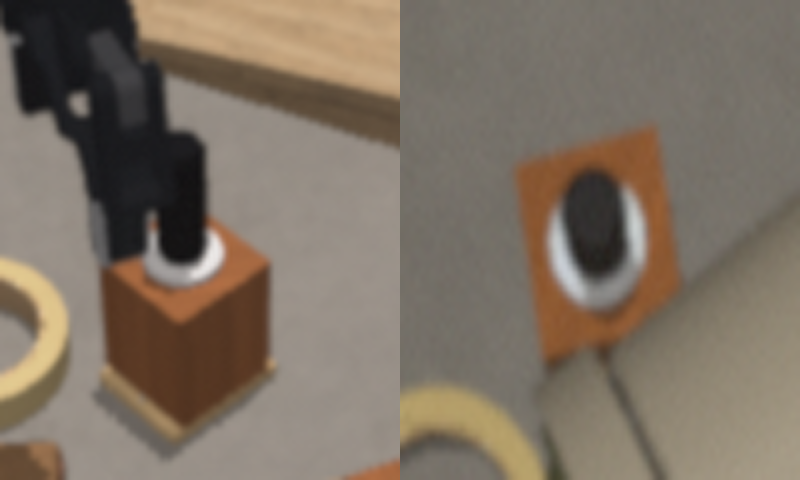

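The picture shows the probe upright, with its collar seated on the brown block at crop (185,255) and the gripper clear of it. I'm handing the job in.

```bash
python3 -c "
from rig import *
print(finish_job())"
```

```text
the job is handed in; nothing more can be done
None
```

The seam was traced near to far in one pass (with a brief stop mid-seam), the probe hangs upright in its block again, and the job is handed in with no verdict returned; while seating it I went about 8 mm too low, so the wrist read about 47 N before I backed off.

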